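# Set the spice mill's grind ring to the round marker and start it

### The job

Set the spice mill's grind: with the fingertips, gently push the upright post of its lever around until the lever points at the middle of the round marker on the base board. Only when the setting is right, press the start button on top of the mill all the way down and let it come up again. Only push and press: do not pinch the lever, and leave the things standing around where they are.

Things in the scene. Friction and masses are not known exactly. Their poses are not given: they have to be found in the camera images.
- spice_mill: The mill, fixed to the table. Origin: centre of the underside of its round wooden base board (diameter 236, 12 high), on the mill's vertical axis; z up. In this frame the scale of short black ticks on the board is centred on +x, which looks roughly towards the robot; the ticks stand every 0.15 rad at 74 to 90 mm from the axis. In the middle stands a steel column of radius 33 up to z = 60, with the start button on it.
- grind_ring: Aluminium ring of radius 43, from 15 to 31 mm above the table, turning about the mill's vertical axis, with one lever. Origin on the mill's axis at table height; +x lies along the lever, z up, so its yaw is where the lever points. The flat lever (12 wide, top 26.5 mm above the table) runs out to 82 mm from the axis and ends in a thin pointer reaching 89 mm. It turns 1.2 rad to either side of the mill's +x, needs about 3 N at the post, and stays where it is left.
- lever_post (a point): On the upright round finger post of the lever: steel, diameter 10 mm with a slightly wider (13) black cap, 73 mm from the mill's axis, standing from the lever up to 80 mm above the table. This point is on its centre line 60 mm above the table.
- round_marker_top (a point): Centre of the top of the round marker, a dark steel disc of diameter 24 and 6 thick, fixed on the base board 102 mm from the mill's axis (top 18 mm above the table): the setting wanted. The lever passes inside the markers and does not touch them.
- square_marker_top (a point): The same for the square marker, 21 x 21 and 6 thick: another setting, not wanted.
- cross_marker_top (a point): The same for the cross-shaped marker, 28 across with arms 7 wide, 6 thick: another setting, not wanted.
- start_button_top (a point): Centre of the top face of the round black start button (diameter 28) on the mill's axis, 82 mm above the table when up; it stands 10 mm proud of its fixed collar (diameter 44, top 72 mm above the table) and is pressed straight down.
- start_button (a joint): Travel of the start button in m: 0 up, 0.006 fully down. A spring returns it; fully down takes about 5 N.
- salt_shaker: Salt shaker, loose, 44 wide and 90 high; origin at the centre of its underside. Leave alone.
- pepper_pot: Small lidded sauce pot with dark brown contents, loose, 53 wide and 36 high; origin at the centre of its underside. Leave alone.
- small_cup: Small open steel cup, loose, 60 wide and 38 high; origin at the centre of its underside. Leave alone.
- spice_jar: Spice jar with a red cap, loose, 44 wide and 98 high; origin at the centre of its underside. Leave alone.
Mind the look-alikes: they are no part of the job. Of the things that look like the spice_mill, the larger one is meant.

How it is judged (in metres and radians):
On the way, in this order (a step that is already met when the one before it is completed fails the run):
1. the fingers push on the lever (over 0.5 N) (contact force between the fingers and grind_ring above 0.5 N), for 0.04 s.
2. the lever points at the middle of the round marker (y of round_marker_top in the frame of grind_ring between -0.006 and 0.006 m and x of round_marker_top in the frame of grind_ring above 0.05 m), for 0.2 s.
3. the start button is pressed down with the lever still at the round marker (all of step 2 and value of joint start_button above 0.0045 m), for 0.1 s.
At the end, for the whole second after the job is handed in: The line of the lever passes within 6 mm of the centre of the round marker, the ring is at rest, the start button is up again (under 1.5 mm), and the four things around stand upright within 15 mm of where they were (all of step 2 and angular speed of grind_ring below 0.02 rad/s and value of joint start_button below 0.0015 m and distance of each of salt_shaker, pepper_pot, small_cup, spice_jar from where it was at the start of the episode below 0.015 m and angle between each of salt_shaker, pepper_pot, small_cup, spice_jar's own z axis and vertical below 0.15 rad); the robot touches nothing.
It fails at once if the start button is pressed (over 3 mm) while the lever is not at the round marker (not (y of round_marker_top in the frame of grind_ring between -0.006 and 0.006 m and x of round_marker_top in the frame of grind_ring above 0.05 m) and value of joint start_button above 0.003 m).
It fails at once if the ring or its lever is pinched or pushed hard (over 18 N) (contact force between the fingers and grind_ring above 18 N).
It fails at once if the shaker, sauce pot, cup or jar is picked up, knocked over or shifted (over 20 mm) (distance of any of salt_shaker, pepper_pot, small_cup, spice_jar from where it was at the start of the episode above 0.02 m or angle between any of salt_shaker, pepper_pot, small_cup, spice_jar's own z axis and vertical above 0.3 rad).
It also fails if it takes over 48 s, if anything falls off the work surface, if the arm or the gripper's body presses on something with over 40 N, if the wrist force passes 120 N, or if a joint passes its speed limit or range.

### The arm

A 6-joint arm with a two-finger parallel gripper is mounted at the origin on a cart in front of the work surface, level with it; the furniture and walls round the work are solid. World frame = base frame: x ahead of the robot, y to its left, z up, the work surface at z = 0. Lengths are in mm, angles in rad, forces in N, time in s.
With the tool pointing down it reaches from about 325 to 850 mm from the base axis. Payload 4.4 kg.
Tool frame: the origin (TCP) lies at the very end of the fingers, on their centre line; the grasp point (between the pads) lies behind it (env.grip_depth is the y of the grasp point in the tool frame, in mm); y points along the fingers, x is the direction in which the jaws open and shut, and the axes are right-handed (so a half turn about y gives the same grasp; the last joint's range is limited). The gripper opens to 94 mm and grips with 3 to 60 N. Pads are 16 mm wide; open, the fingers measure 119 mm over their backs; the gripper's body (75 mm by 177 mm) begins 78 mm behind the grasp point.
Start: joints at [-1.379, 0.207, 1.542, -0, 1.393, -0.15], TCP at [193.26, -541.551, 205.447] pointing down, gripper open.
Joint ranges: [-2.73, 2.73], [-0.86, 2.22], [0.23, 2.46], [-1.11, 4.25], [0.08, 2.63], [-2.82, 2.82]. Speed limits (rad/s): [2.79, 2.79, 3.14, 3.14, 3.14, 3.14].

### API

Orientations are given as a 3x3 rotation matrix whose columns are the frame's x, y, z axes.
In Python, from workcell import status, get_image, camera_info, workorder, env gives the robot as it stands.
- The arm moves only by the tool jog_arm, never from a script. Its argument "motion" is a list of rows, each an object with "translation": the shift along the tool's x, y, z in mm, a list of three; "angular": the turn, a rotation vector about the tool's x, y, z in rad, a list of three; "grip": the opening, from 0 (shut) to 1 (fully open). In form: [{"translation": [tx, ty, tz], "angular": [ax, ay, az], "grip": grip}, ...]. A call has exactly 8 rows; each row shifts and turns the commanded pose from where the row before left it, along the tool's axes as they then stand; what a row does not reach is not made up. A row lasts 1/12 s, in which the tool goes at most 41.7 mm and 7.16 degrees, less where a joint would pass 70% of its speed; a pose out of reach is approached as far as the arm can. A call with a gripper value outside its range is refused whole. The fingers move at their own pace and stop on an object; the grip force is fixed at half the most. Time passes only in rows, so rows that do not move let the fingers close, or fill a call up. It gives the time, the measured TCP pose, the force and the opening at its end, in the units of the state.
- status.read_state(): the state, without advancing time (a new reading comes with each control period).
- get_image(name): name is "scene" or "top" or "wrist"; returns the picture (400x640x3 uint8, blue, green, red); there is no depth.
- camera_info(name): a dict with "vertical_fov" (degrees; the focal length in pixels is half the picture's height over the tangent of half this angle, whatever the lens; pixels are square), "cx", "cy" (the principal point, pixels), "R" (3x3) and "t" (3): a world point X has camera coordinates R X + t. Camera axes: x right, y down, z forward; pixel columns grow to the right and rows downward; lengths in mm; the calibration is good to about 2 mm. A picture is of the moment at which its call begins: read the wrist's pose just before it. camera_info takes no time and is no camera call; for the wrist camera it gives the pose at the moment of the call.
- workorder.sign_off(): hands the job in, once; it reports no verdict.
The state is a dict: "t": time; "joint_pos": joint angles; "joint_vel": joint speeds; "tau": joint torques, N m; "tcp_pos": TCP position; "orientation": TCP orientation; "wrist_force": force on the tool from outside, world axes, zero at the start; "moment": the same for the moment, N m; "grip_width": opening from 0.0 (shut) to 1.0 (fully open).
Only numpy, scipy, OpenCV 4.12 (cv2) and the standard library are available. Lean on these libraries where they do the work, as an engineer would, in place of code of your own. Each camera call takes 0.05 s, during which the arm holds its last target. There are 200 camera calls.

## Working session

There is one attempt and no reset: what is moved stays moved. The work goes in short steps, Python scripts to look and compute and a tool call to move; the robot and the scene stay as the last step left them, time stands still between calls to the robot, and variables do not carry over. Pictures are saved under pics/ and viewed, about 8 in all and at most 12, crops included, and the job is handed in when it is done.

Besides the shell and the picture viewer there is one more tool, called after ">>>" as name(argument=value, ...), one argument or row to a line, values as JSON. jog_arm: Moves the arm, as the interface text tells. Its arguments: {"type":"object","properties":{"motion":{"type":"array"}},"required":["motion"]}

```bash
mkdir -p pics; ls; python3 - <<'E'
from workcell import status,get_image,camera_info,env
import cv2,numpy as np
s=status.read_state();print(s['t'],s['tcp_pos'],np.round(s['orientation'],3),s['grip_width'],env.grip_depth)
for n in("scene","top"):
    im=get_image(n);cv2.imwrite(f"pics/{n}0.png",im);print(n,camera_info(n))
E
```

```text
pics
0.0 [ 193.08238028 -540.73985918  204.29155726] [[ 0.336 -0.     0.942]
 [-0.942  0.002  0.336]
 [-0.002 -1.     0.   ]] 1.0002055569932171 -18.8
scene {'vertical_fov': 46.52419241315637, 'cx': 321.1787927342272, 'cy': 204.09346277101005, 'R': array([[ 0.47889351, -0.87787123,  0.00176302],
       [-0.3385089 , -0.18651453, -0.92229282],
       [ 0.80998317,  0.44108325, -0.38648783]]), 't': array([-280.96892845,  306.51568204,  430.07472556])}
top {'vertical_fov': 49.290828282195044, 'cx': 314.4377699781656, 'cy': 203.6601304775006, 'R': array([[ 0.12627003, -0.99199206,  0.00276113],
       [-0.96830879, -0.12385907, -0.2168802 ],
       [ 0.21548543,  0.02471184, -0.97619432]]), 't': array([ -32.80171329,  649.10604097, 1033.9907348 ])}
```

View pics/top0.png

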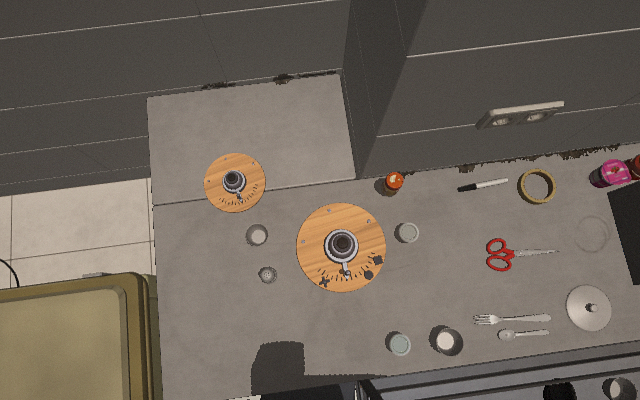

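View pics/scene0.png

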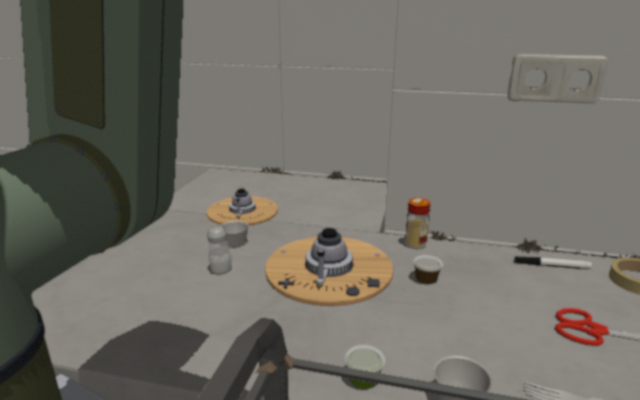

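The top view shows the large mill at about (342,247), with the cross at (324,282), probably the round marker at (368,275) and the square at (378,260). The lever points to about (346,275). Next I'll enlarge the mill and measure it.

```bash
cat > h.py <<'E'
import numpy as np,cv2
from workcell import camera_info
def K(c):
    f=200/np.tan(np.radians(c['vertical_fov'])/2);return np.array([[f,0,c['cx']],[0,f,c['cy']],[0,0,1]])
def ray(c,uv,z):
    R=np.array(c['R']);o=-R.T@np.array(c['t']);d=R.T@np.linalg.inv(K(c))@[uv[0],uv[1],1]
    return o+d*(z-o[2])/d[2]
def proj(c,X):
    p=K(c)@(np.array(c['R'])@np.array(X)+c['t']);return p[:2]/p[2]
E
python3 - <<'E'
from h import *
im=cv2.imread('pics/top0.png');c=camera_info('top')
hsv=cv2.cvtColor(im,cv2.COLOR_BGR2HSV)
m=cv2.inRange(hsv,(5,80,80),(25,255,255));m[:,:290]=0;m[:,392:]=0;m[:195]=0;m[300:]=0
cn=max(cv2.findContours(m,0,2)[0],key=cv2.contourArea)
P=np.array([ray(c,p[0],12)[:2] for p in cv2.convexHull(cn)]).astype(np.float32)
(e,r)=cv2.minEnclosingCircle(P);print('board',e,r, cv2.fitEllipse(P))
g=cv2.inRange(cv2.cvtColor(im,cv2.COLOR_BGR2GRAY),0,70)
n,l,st,ce=cv2.connectedComponentsWithStats(g[195:300,290:392])
for i in range(1,n):
    if st[i,4]>6:
        uv=ce[i]+[290,195];X=ray(c,uv,18);d=X[:2]-e;print(uv.round(1),st[i,2:],X.round(1),np.hypot(*d).round(1),np.arctan2(d[1],d[0]).round(3))
print('btn',ray(c,(342,243),82))
cv2.imwrite('pics/c0.png',cv2.resize(im[195:300,290:395],None,fx=5.7,fy=5.7,interpolation=2))
E
```

```text
board (557.071533203125, -31.015283584594727) 118.1554946899414 ((557.1224365234375, -30.987022399902344), (235.48480224609375, 235.74514770507812), 93.625)
[386.1 195.2] [ 8  2 10] [ 707.1 -136.1   18. ] 183.2 -0.611
[333.9 248.4] [22 26 96] [548.  -14.3  18. ] 19.0 2.07
[330.7 254.4] [21 37 60] [531.3  -7.9  18. ] 34.6 2.411
[341.4 243.1] [ 18  17 210] [564.3 -32.   18. ] 7.3 -0.136
[377.4 259.8] [10 10 52] [ 532.9 -129.4   18. ] 101.3 -1.812
[367.5 274.1] [ 9  9 44] [ 493.1 -107.7   18. ] 99.9 -2.266
[322.8 281.9] [ 8 10 25] [459.1   3.9  18. ] 104.0 2.8
btn [555.88211441 -30.46904208  82.        ]
```

View pics/c0.png

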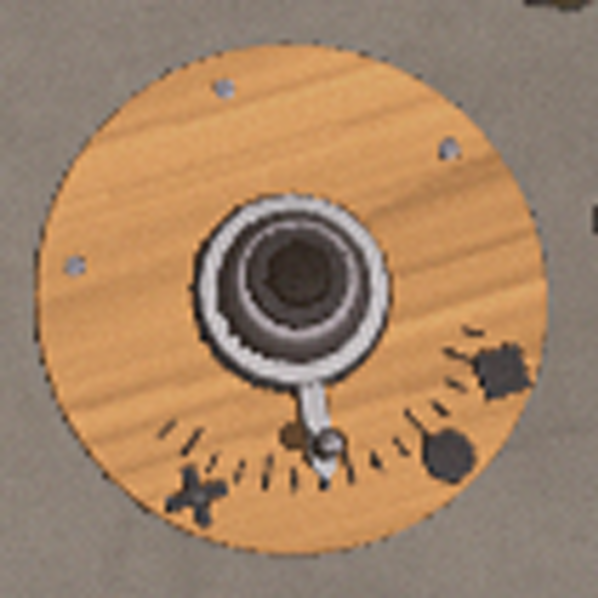

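```bash
python3 - <<'E'
from h import *
c=camera_info('top');e=np.array([557.1,-31.])
for uv,z in(((347,279.5),25),((347.2,272.4),80)):
    X=ray(c,uv,z);d=X[:2]-e;print(X.round(1),np.hypot(*d).round(1),np.arctan2(d[1],d[0]).round(3))
for n,uv,z in(('btn',(341.9,242.6),82),('jar',(394,181),95),('pot',(408,232),20),('salt',(268,275),45),('cup',(257,235),20)):print(n,ray(c,uv,z).round(0))
E
```

```text
[472.5 -56.4  25. ] 88.3 -2.849
[486.4 -51.2  80. ] 73.5 -2.863
btn [557. -30.  82.]
jar [ 726. -142.   95.]
pot [ 615. -202.   20.]
salt [457. 143.  45.]
cup [557. 189.  20.]
```

>>> jog_arm(
  motion=[
    {"translation": [-24.4,4.7,27.2],"angular": [0,0,0],"grip": 0},
    {"translation": [-24.4,4.7,27.2],"angular": [0,0,0],"grip": 0},
    {"translation": [-24.4,4.7,27.2],"angular": [0,0,0],"grip": 0},
    {"translation": [-24.4,4.7,27.2],"angular": [0,0,0],"grip": 0},
    {"translation": [-24.4,4.7,27.2],"angular": [0,0,0],"grip": 0},
    {"translation": [-24.4,4.7,27.2],"angular": [0,0,0],"grip": 0},
    {"translation": [-24.4,4.7,27.2],"angular": [0,0,0],"grip": 0},
    {"translation": [-24.4,4.7,27.2],"angular": [0,0,0],"grip": 0},
  ],
)

```text
t: 0.77
tcp_pos: [332.8, -282.6, 167.3]
orientation: [[0.336, -0.0, 0.942], [-0.942, 0.001, 0.336], [-0.001, -1.0, -0.0]]
wrist_force: [-0.1, -0.3, -0.3]
grip_width: 0.468
```

>>> jog_arm(
  motion=[
    {"translation": [-24.4,4.7,27.2],"angular": [0,0,0],"grip": 0},
    {"translation": [-24.4,4.7,27.2],"angular": [0,0,0],"grip": 0},
    {"translation": [-24.4,4.7,27.2],"angular": [0,0,0],"grip": 0},
    {"translation": [-24.4,4.7,27.2],"angular": [0,0,0],"grip": 0},
    {"translation": [-24.4,4.7,27.2],"angular": [0,0,0],"grip": 0},
    {"translation": [-24.4,4.7,27.2],"angular": [0,0,0],"grip": 0},
    {"translation": [0,0,0],"angular": [0,-0.115,0],"grip": 0},
    {"translation": [0,0,0],"angular": [0,-0.115,0],"grip": 0},
  ],
)

```text
t: 1.43
tcp_pos: [437.1, -89.3, 138.8]
orientation: [[0.551, -0.002, 0.835], [-0.835, 0.001, 0.551], [-0.002, -1.0, -0.001]]
wrist_force: [-0.6, -0.3, -0.0]
grip_width: 0.006
```

```bash
python3 - <<'E'
from h import *
from workcell import status,get_image
s=status.read_state();print(s['t'],s['tcp_pos'],np.round(s['orientation'],3),s['grip_width'],s['wrist_force'])
c=camera_info('wrist');im=get_image('wrist');cv2.imwrite('pics/w1.png',im);np.save('w1.npy',c)
for p in((557,-31,82),(487,-51.8,80),(493,-107.7,18)):print(proj(c,p))
E
```

```text
1.4333 [437.06592171 -89.2855898  138.82079294] [[ 0.551 -0.002  0.835]
 [-0.835  0.001  0.551]
 [-0.002 -1.    -0.001]] 0.005934922007410769 [-0.64219537 -0.29531568 -0.00599946]
[350.22772435  11.94371188]
[317.55825395 124.29776842]
[375.24371205 151.50611334]
```

View pics/w1.png

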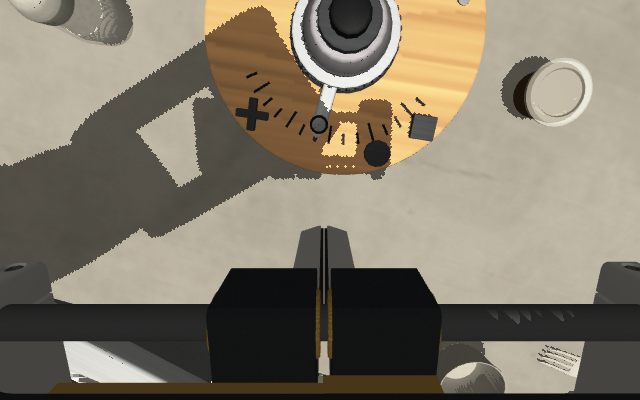

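The wrist view shows the post cap at (319,124), the round marker at (376.5,153) and the button at (350,16). All three match the predictions from the top camera to within about 2 px. The fingers are shut and appear at the bottom centre.

```bash
python3 - <<'E'
from h import *
im=cv2.imread('pics/w1.png');c=np.load('w1.npy',allow_pickle=True).item()
g=(cv2.cvtColor(im,cv2.COLOR_BGR2GRAY)<60).astype(np.uint8)[135:172,355:400]
n,l,st,ce=cv2.connectedComponentsWithStats(g);i=1+st[1:,4].argmax();uv=ce[i]+[355,135];print(uv,st[i])
e=np.array([557.1,-31])
for uv,z in((uv,18),((319,124),80)):
    X=ray(c,uv,z);d=X[:2]-e;print(X,np.hypot(*d),np.arctan2(d[1],d[0]))
print('btn',ray(c,(350.5,16),82))
E
```

```text
[376.44310345 152.51896552] [  9   0  27  32 580]
[ 492.85469961 -109.11245027   18.        ] 101.13858566266245 -2.2590902798926145
[487.71734283 -52.52337203  80.        ] 72.64439867608458 -2.840793066974361
btn [555.16406857 -32.47022775  82.        ]
```

>>> jog_arm(
  motion=[
    {"translation": [-11.4,0,20.9],"angular": [0,0,0],"grip": 0},
    {"translation": [-11.4,0,20.9],"angular": [0,0,0],"grip": 0},
    {"translation": [-11.4,0,20.9],"angular": [0,0,0],"grip": 0},
    {"translation": [0,23.4,0],"angular": [0,0,0],"grip": 0},
    {"translation": [0,23.4,0],"angular": [0,0,0],"grip": 0},
    {"translation": [0,23.4,0],"angular": [0,0,0],"grip": 0},
    {"translation": [0,23.4,0],"angular": [0,0,0],"grip": 0},
    {"translation": [0,0,0],"angular": [0,0,0],"grip": 0},
  ],
)

```text
t: 2.15
tcp_pos: [466.5, -28.2, 41.6]
orientation: [[0.54, -0.01, 0.842], [-0.842, 0.002, 0.54], [-0.008, -1.0, -0.007]]
wrist_force: [-0.8, 0.1, -1.0]
grip_width: 0.006
```

>>> jog_arm(
  motion=[
    {"translation": [4,-3,5],"angular": [0,0,0],"grip": 0},
    {"translation": [3,0,0],"angular": [0,0,0],"grip": 0},
    {"translation": [3,0,0],"angular": [0,0,0],"grip": 0},
    {"translation": [3,0,0],"angular": [0,0,0],"grip": 0},
    {"translation": [3,0,0],"angular": [0,0,0],"grip": 0},
    {"translation": [3,0,0],"angular": [0,0,0],"grip": 0},
    {"translation": [3,0,0],"angular": [0,0,0],"grip": 0},
    {"translation": [3,0,0],"angular": [0,0,0],"grip": 0},
  ],
)

```text
t: 2.82
tcp_pos: [488.6, -47.6, 49.0]
orientation: [[0.542, -0.001, 0.84], [-0.84, 0.0, 0.542], [-0.001, -1.0, -0.001]]
wrist_force: [-3.2, 2.6, 1.4]
grip_width: 0.003
```

>>> jog_arm(
  motion=[
    {"translation": [3,0,0],"angular": [0,0,0],"grip": 0},
    {"translation": [3,0,0],"angular": [0,0,0],"grip": 0},
    {"translation": [3,0,0],"angular": [0,0,0],"grip": 0},
    {"translation": [3,0,0],"angular": [0,0,0],"grip": 0},
    {"translation": [2,0,0],"angular": [0,0,0],"grip": 0},
    {"translation": [2,0,0],"angular": [0,0,0],"grip": 0},
    {"translation": [0,0,0],"angular": [0,0,0],"grip": 0},
    {"translation": [0,0,0],"angular": [0,0,0],"grip": 0},
  ],
)

```text
t: 3.48
tcp_pos: [498.1, -61.1, 49.0]
orientation: [[0.542, 0.001, 0.84], [-0.84, -0.0, 0.542], [0.001, -1.0, 0.001]]
wrist_force: [-2.3, 0.6, -1.3]
grip_width: 0.006
```

```bash
python3 - <<'E'
from h import *
from workcell import status,get_image
s=status.read_state();print(s['t'],s['tcp_pos'],s['wrist_force'])
w=get_image('wrist');t=get_image('top');cv2.imwrite('pics/t2.png',t)
cv2.imwrite('pics/v2.png',np.vstack([cv2.resize(w[0:230,180:480],(600,460))[:300],cv2.resize(t[220:295,290:440],(600,300),interpolation=2)]))
E
```

```text
3.4833 [498.13161827 -61.10715276  48.96416864] [-2.30184918  0.63346422 -1.31171009]
```

View pics/v2.png

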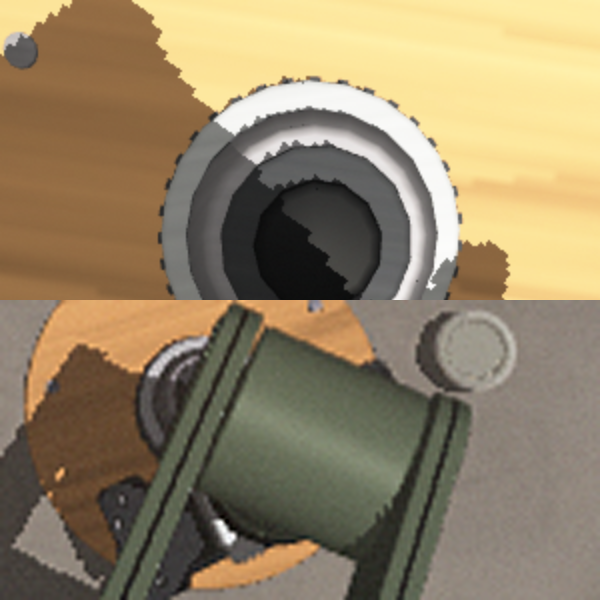

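That crop missed the lever, so I'll take a full wrist view.

```bash
python3 - <<'E'
from h import *
from workcell import get_image
c=camera_info('wrist');w=get_image('wrist');cv2.imwrite('pics/w3.png',w);np.save('w3.npy',c)
e=np.array([557.1,-31])
for th in(-2.406,-2.262):print(proj(c,[*(e+73*np.array([np.cos(th),np.sin(th)])),80]))
print(proj(c,[492.9,-108.8,18]))
E
```

```text
[361.01809457 275.45452681]
[382.31394015 270.79381663]
[377.76316789 265.22974104]
```

View pics/w3.png

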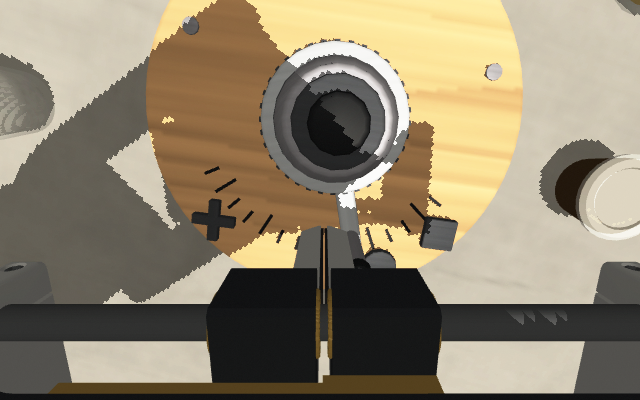

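The wrist view shows the lever running from (346,195) to about (357,258), with the post cap at about (361,265). That agrees with the contact model (yaw about −2.41), leaving about 10 mm to push.

>>> jog_arm(
  motion=[
    {"translation": [2,0,0],"angular": [0,0,0],"grip": 0},
    {"translation": [2,0,0],"angular": [0,0,0],"grip": 0},
    {"translation": [2,0,0],"angular": [0,0,0],"grip": 0},
    {"translation": [2,0,0],"angular": [0,0,0],"grip": 0},
    {"translation": [1.5,0,0],"angular": [0,0,0],"grip": 0},
    {"translation": [0,0,0],"angular": [0,0,0],"grip": 0},
    {"translation": [0,0,0],"angular": [0,0,0],"grip": 0},
    {"translation": [0,0,0],"angular": [0,0,0],"grip": 0},
  ],
)

```text
t: 4.3
tcp_pos: [503.1, -69.2, 49.3]
orientation: [[0.542, 0.001, 0.84], [-0.84, -0.001, 0.542], [0.001, -1.0, 0.0]]
wrist_force: [-0.1, 2.4, -0.1]
grip_width: 0.005
```

>>> jog_arm(
  motion=[
    {"translation": [-6,0,0],"angular": [0,0,0],"grip": 0},
    {"translation": [-10,0,0],"angular": [0,0,0],"grip": 0},
    {"translation": [-10,0,0],"angular": [0,0,0],"grip": 0},
    {"translation": [0,-24,0],"angular": [0,0,0],"grip": 0},
    {"translation": [0,-24,0],"angular": [0,0,0],"grip": 0},
    {"translation": [0,-24,0],"angular": [0,0,0],"grip": 0},
    {"translation": [0,-24,-25],"angular": [0,0,0],"grip": 0},
    {"translation": [0,0,-25],"angular": [0,0,0],"grip": 0},
  ],
)

```text
t: 4.97
tcp_pos: [450.0, -74.9, 150.2]
orientation: [[0.544, 0.01, 0.839], [-0.839, -0.004, 0.544], [0.009, -1.0, 0.006]]
wrist_force: [0.1, -0.1, 0.1]
grip_width: 0.008
```

>>> jog_arm(
  motion=[
    {"translation": [0,0,-25],"angular": [0,0,0],"grip": 0},
    {"translation": [0,0,0],"angular": [0,0,0],"grip": 0},
    {"translation": [0,0,0],"angular": [0,0,0],"grip": 0},
    {"translation": [0,0,0],"angular": [0,0,0],"grip": 0},
    {"translation": [0,0,0],"angular": [0,0,0],"grip": 0},
    {"translation": [0,0,0],"angular": [0,0,0],"grip": 0},
    {"translation": [0,0,0],"angular": [0,0,0],"grip": 0},
    {"translation": [0,0,0],"angular": [0,0,0],"grip": 0},
  ],
)

```text
t: 5.63
tcp_pos: [426.0, -87.3, 144.8]
orientation: [[0.543, -0.0, 0.84], [-0.84, 0.0, 0.543], [-0.0, -1.0, -0.0]]
wrist_force: [-0.7, -0.2, -0.4]
grip_width: 0.007
```

```bash
python3 - <<'E'
from h import *
from workcell import get_image,status
print(status.read_state()['tcp_pos'])
c=camera_info('wrist');w=get_image('wrist');np.save('w4.npy',c);cv2.imwrite('pics/w4.png',w)
p=proj(c,[492.9,-108.8,18]);print(p);u,v=p.astype(int);u0=max(u-75,0);v0=max(v-90,0);print(u0,v0)
cv2.imwrite('pics/w4c.png',cv2.resize(w[v0:v0+120,u0:u0+150],None,fx=5,fy=5,interpolation=2))
E
```

```text
[425.97077839 -87.31348885 144.83124269]
[383.46762594 141.90769861]
308 51
```

View pics/w4c.png

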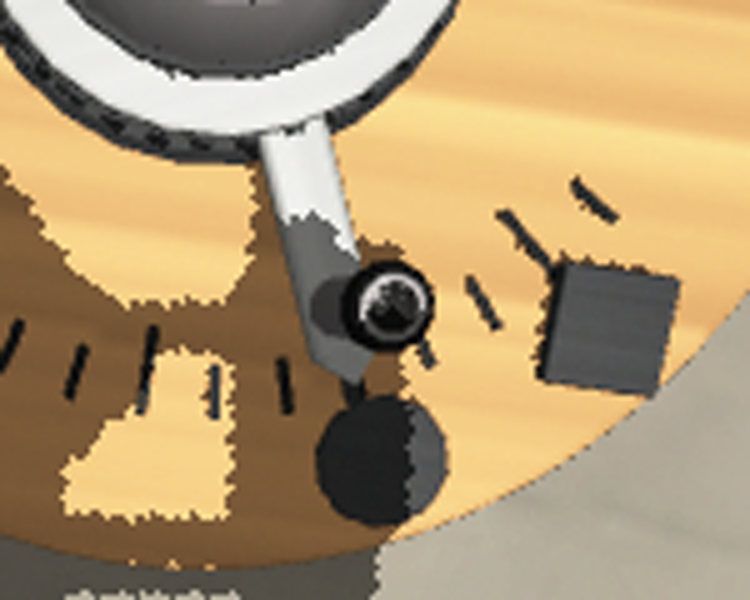

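In the crop, the round disc is centred at (381,459), the pointer tip at about (354,393), the cap at (388,306) and the lever centreline at about (306,180). I'll check these numerically.

```bash
python3 - <<'E'
from h import *
c=np.load('w4.npy',allow_pickle=True).item();e=np.array([557.1,-31])
P={}
for n,q,z in(('disc',(381,459),18),('tip',(354,393),25),('cap',(388,306),80),('lev',(306,180),26.5)):
    X=ray(c,(308+q[0]/5,51+q[1]/5),z);d=X[:2]-e;P[n]=X[:2];print(n,X.round(1),np.hypot(*d).round(1),np.arctan2(d[1],d[0]).round(3))
a=P['tip']-P['lev'];a/=np.hypot(*a);b=P['disc']-P['lev'];print('offset',a[0]*b[1]-a[1]*b[0],'dir',np.arctan2(a[1],a[0]))
E
```

```text
disc [ 492.6 -109.8   18. ] 101.8 -2.257
tip [499.2 -97.9  25. ] 88.5 -2.284
cap [509.1 -86.2  80. ] 73.1 -2.287
lev [523.6 -70.6  26.5] 51.9 -2.273
offset 3.0290255968543924 dir -2.3001047073629417
```

All radii check out (101.8, 88.5 and 73.1). The lever is about 2–3 mm short of the marker centre, which is inside the tolerance, but one more 2 mm nudge is worth it.

>>> jog_arm(
  motion=[
    {"translation": [2.9,0,24.9],"angular": [0,0,0],"grip": 0},
    {"translation": [2.9,0,24.9],"angular": [0,0,0],"grip": 0},
    {"translation": [2.9,0,24.9],"angular": [0,0,0],"grip": 0},
    {"translation": [0,24,0],"angular": [0,0,0],"grip": 0},
    {"translation": [0,24,0],"angular": [0,0,0],"grip": 0},
    {"translation": [0,24,0],"angular": [0,0,0],"grip": 0},
    {"translation": [0,23,0],"angular": [0,0,0],"grip": 0},
    {"translation": [0,0,0],"angular": [0,0,0],"grip": 0},
  ],
)

```text
t: 6.35
tcp_pos: [488.9, -53.1, 45.4]
orientation: [[0.542, -0.01, 0.84], [-0.84, 0.003, 0.542], [-0.008, -1.0, -0.007]]
wrist_force: [-1.5, 0.4, -1.2]
grip_width: 0.003
```

>>> jog_arm(
  motion=[
    {"translation": [5,0,0],"angular": [0,0,0],"grip": 0},
    {"translation": [4,0,0],"angular": [0,0,0],"grip": 0},
    {"translation": [3,0,0],"angular": [0,0,0],"grip": 0},
    {"translation": [3,0,0],"angular": [0,0,0],"grip": 0},
    {"translation": [0,0,0],"angular": [0,0,0],"grip": 0},
    {"translation": [0,0,0],"angular": [0,0,0],"grip": 0},
    {"translation": [0,0,0],"angular": [0,0,0],"grip": 0},
    {"translation": [0,0,0],"angular": [0,0,0],"grip": 0},
  ],
)

```text
t: 7.02
tcp_pos: [501.3, -67.0, 50.3]
orientation: [[0.542, 0.0, 0.84], [-0.84, -0.0, 0.542], [0.0, -1.0, 0.0]]
wrist_force: [-0.4, 0.1, -0.6]
grip_width: 0.0
```

>>> jog_arm(
  motion=[
    {"translation": [1.2,0,0],"angular": [0,0,0],"grip": 0},
    {"translation": [1.2,0,0],"angular": [0,0,0],"grip": 0},
    {"translation": [1.2,0,0],"angular": [0,0,0],"grip": 0},
    {"translation": [1.4,0,0],"angular": [0,0,0],"grip": 0},
    {"translation": [0,0,0],"angular": [0,0,0],"grip": 0},
    {"translation": [0,0,0],"angular": [0,0,0],"grip": 0},
    {"translation": [0,0,0],"angular": [0,0,0],"grip": 0},
    {"translation": [0,0,0],"angular": [0,0,0],"grip": 0},
  ],
)

```text
t: 7.68
tcp_pos: [504.0, -70.8, 50.0]
orientation: [[0.542, 0.0, 0.84], [-0.84, 0.001, 0.542], [-0.001, -1.0, 0.001]]
wrist_force: [0.3, 4.9, 1.1]
grip_width: 0.004
```

Contact was made and the TCP reached the aim of (504.2, −70.9). Now I'll back off, rise and look.

>>> jog_arm(
  motion=[
    {"translation": [-6,0,0],"angular": [0,0,0],"grip": 0},
    {"translation": [-10,0,0],"angular": [0,0,0],"grip": 0},
    {"translation": [-10,0,0],"angular": [0,0,0],"grip": 0},
    {"translation": [0,-24,0],"angular": [0,0,0],"grip": 0},
    {"translation": [0,-24,0],"angular": [0,0,0],"grip": 0},
    {"translation": [0,-24,0],"angular": [0,0,0],"grip": 0},
    {"translation": [0,-24,-25],"angular": [0,0,0],"grip": 0},
    {"translation": [0,0,-25],"angular": [0,0,0],"grip": 0},
  ],
)

```text
t: 8.35
tcp_pos: [451.2, -77.5, 151.1]
orientation: [[0.544, 0.01, 0.839], [-0.839, -0.004, 0.544], [0.009, -1.0, 0.006]]
wrist_force: [0.1, 0.4, 0.6]
grip_width: 0.007
```

>>> jog_arm(
  motion=[
    {"translation": [0,0,-25],"angular": [0,0,0],"grip": 0},
    {"translation": [0,0,0],"angular": [0,0,0],"grip": 0},
    {"translation": [0,0,0],"angular": [0,0,0],"grip": 0},
    {"translation": [0,0,0],"angular": [0,0,0],"grip": 0},
    {"translation": [0,0,0],"angular": [0,0,0],"grip": 0},
    {"translation": [0,0,0],"angular": [0,0,0],"grip": 0},
    {"translation": [0,0,0],"angular": [0,0,0],"grip": 0},
    {"translation": [0,0,0],"angular": [0,0,0],"grip": 0},
  ],
)

```text
t: 9.02
tcp_pos: [427.2, -89.8, 145.8]
orientation: [[0.543, -0.0, 0.84], [-0.84, 0.0, 0.543], [-0.0, -1.0, -0.0]]
wrist_force: [0.1, 1.0, -0.1]
grip_width: 0.007
```

```bash
python3 - <<'E'
from h import *
from workcell import get_image,status
print(status.read_state()['tcp_pos'])
c=camera_info('wrist');w=get_image('wrist');np.save('w5.npy',c)
u,v=proj(c,[492.9,-108.8,18]).astype(int);u0=u-75;v0=max(v-90,0);print(u0,v0)
cv2.imwrite('pics/w5c.png',cv2.resize(w[v0:v0+120,u0:u0+150],None,fx=5,fy=5,interpolation=2))
E
```

```text
[427.1934832  -89.77569179 145.82551913]
305 51
```

View pics/w5c.png

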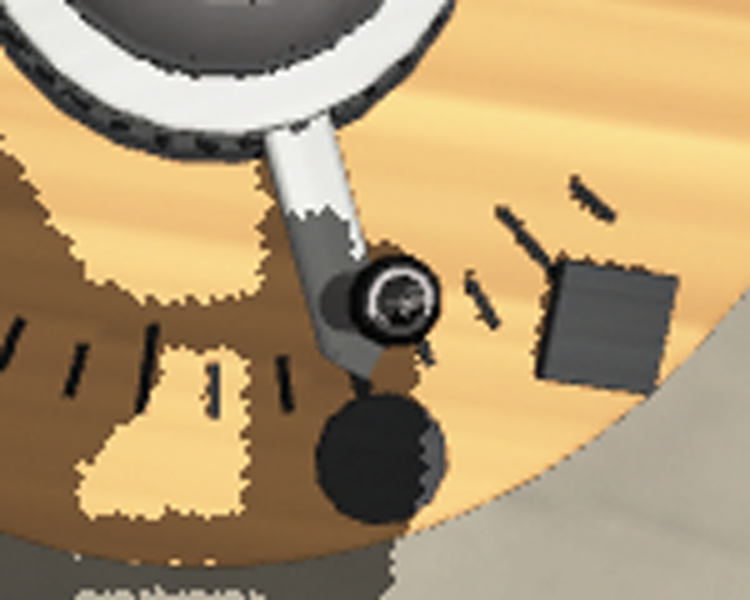

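The pointer now aims into the disc: tip (364,388), disc (381,458), cap (395,298). I'll compute the setting while moving above the button.

```bash
python3 - <<'E'
from h import *
c=np.load('w5.npy',allow_pickle=True).item();e=np.array([557.1,-31])
P={}
for n,q,z in(('disc',(381,458),18),('tip',(364,390),25),('cap',(395,298),80),('lev',(312,180),26.5)):
    X=ray(c,(305+q[0]/5,51+q[1]/5),z);d=X[:2]-e;P[n]=X[:2];print(n,X.round(1),np.hypot(*d).round(1),np.arctan2(d[1],d[0]).round(3))
a=P['tip']-P['lev'];a/=np.hypot(*a);b=P['disc']-P['lev'];print('offset',a[0]*b[1]-a[1]*b[0])
E
```

```text
disc [ 492.5 -110.1   18. ] 102.1 -2.256
tip [500.4 -99.4  25. ] 88.9 -2.262
cap [510.7 -87.2  80. ] 72.9 -2.262
lev [524.1 -71.8  26.5] 52.5 -2.25
offset 0.9202741611718821
```

>>> jog_arm(
  motion=[
    {"translation": [4.2,0,28.2],"angular": [0,0,0],"grip": 0},
    {"translation": [4.2,0,28.2],"angular": [0,0,0],"grip": 0},
    {"translation": [4.2,0,28.2],"angular": [0,0,0],"grip": 0},
    {"translation": [4.2,0,28.2],"angular": [0,0,0],"grip": 0},
    {"translation": [4.2,0,28.2],"angular": [0,0,0],"grip": 0},
    {"translation": [0,22,0],"angular": [0,0,0],"grip": 0},
    {"translation": [0,22,0],"angular": [0,0,0],"grip": 0},
    {"translation": [0,0,0],"angular": [0,0,0],"grip": 0},
  ],
)

```text
t: 9.73
tcp_pos: [553.4, -30.1, 97.3]
orientation: [[0.543, -0.009, 0.84], [-0.84, 0.002, 0.543], [-0.007, -1.0, -0.007]]
wrist_force: [-2.2, -0.0, -0.4]
grip_width: 0.006
```

>>> jog_arm(
  motion=[
    {"translation": [0,0,0],"angular": [0,0,0],"grip": 0},
    {"translation": [0,0,0],"angular": [0,0,0],"grip": 0},
    {"translation": [0,0,0],"angular": [0,0,0],"grip": 0},
    {"translation": [0,0,0],"angular": [0,0,0],"grip": 0},
    {"translation": [0,0,0],"angular": [0,0,0],"grip": 0},
    {"translation": [0,0,0],"angular": [0,0,0],"grip": 0},
    {"translation": [0,0,0],"angular": [0,0,0],"grip": 0},
    {"translation": [0,0,0],"angular": [0,0,0],"grip": 0},
  ],
)

```text
t: 10.4
tcp_pos: [556.9, -31.4, 102.4]
orientation: [[0.542, 0.001, 0.84], [-0.84, -0.0, 0.542], [0.0, -1.0, 0.0]]
wrist_force: [-0.7, 0.2, -0.7]
grip_width: 0.009
```

The setting is within about 1 mm. Now I'll press the button.

>>> jog_arm(
  motion=[
    {"translation": [0,8,0],"angular": [0,0,0],"grip": 0},
    {"translation": [0,6,0],"angular": [0,0,0],"grip": 0},
    {"translation": [0,4,0],"angular": [0,0,0],"grip": 0},
    {"translation": [0,3,0],"angular": [0,0,0],"grip": 0},
    {"translation": [0,3,0],"angular": [0,0,0],"grip": 0},
    {"translation": [0,2,0],"angular": [0,0,0],"grip": 0},
    {"translation": [0,0,0],"angular": [0,0,0],"grip": 0},
    {"translation": [0,0,0],"angular": [0,0,0],"grip": 0},
  ],
)

```text
t: 11.07
tcp_pos: [556.0, -31.2, 76.3]
orientation: [[0.542, -0.002, 0.84], [-0.84, 0.0, 0.542], [-0.001, -1.0, -0.001]]
wrist_force: [-4.2, -0.0, 5.6]
grip_width: 0.002
```

>>> jog_arm(
  motion=[
    {"translation": [0,1,0],"angular": [0,0,0],"grip": 0},
    {"translation": [0,1,0],"angular": [0,0,0],"grip": 0},
    {"translation": [0,0,0],"angular": [0,0,0],"grip": 0},
    {"translation": [0,0,0],"angular": [0,0,0],"grip": 0},
    {"translation": [0,0,0],"angular": [0,0,0],"grip": 0},
    {"translation": [0,0,0],"angular": [0,0,0],"grip": 0},
    {"translation": [0,0,0],"angular": [0,0,0],"grip": 0},
    {"translation": [0,0,0],"angular": [0,0,0],"grip": 0},
  ],
)

```text
t: 11.73
tcp_pos: [556.1, -31.1, 76.1]
orientation: [[0.542, -0.002, 0.84], [-0.84, 0.0, 0.542], [-0.001, -1.0, -0.001]]
wrist_force: [-7.8, 1.4, 14.5]
grip_width: 0.006
```

The button is at its stop: z stays at 76.1 while the force rises to 14.5 N. Now I'll release and retreat.

>>> jog_arm(
  motion=[
    {"translation": [0,-4,0],"angular": [0,0,0],"grip": 0},
    {"translation": [0,-8,0],"angular": [0,0,0],"grip": 0},
    {"translation": [0,-15,0],"angular": [0,0,0],"grip": 0},
    {"translation": [0,-20,0],"angular": [0,0,0],"grip": 0},
    {"translation": [0,-20,0],"angular": [0,0,0],"grip": 0},
    {"translation": [0,-10,-20],"angular": [0,0,0],"grip": 0},
    {"translation": [0,0,-28],"angular": [0,0,0],"grip": 0},
    {"translation": [0,0,-28],"angular": [0,0,0],"grip": 0},
  ],
)

```text
t: 12.4
tcp_pos: [493.8, -73.1, 152.4]
orientation: [[0.543, 0.004, 0.84], [-0.84, -0.001, 0.543], [0.003, -1.0, 0.002]]
wrist_force: [-0.1, -0.9, -0.2]
grip_width: 0.003
```

>>> jog_arm(
  motion=[
    {"translation": [0,0,-28],"angular": [0,0,0],"grip": 0},
    {"translation": [0,0,-28],"angular": [0,0,0],"grip": 0},
    {"translation": [0,0,-10],"angular": [0,0,0],"grip": 0},
    {"translation": [0,0,0],"angular": [0,0,0],"grip": 0},
    {"translation": [0,0,0],"angular": [0,0,0],"grip": 0},
    {"translation": [0,0,0],"angular": [0,0,0],"grip": 0},
    {"translation": [0,0,0],"angular": [0,0,0],"grip": 0},
    {"translation": [0,0,0],"angular": [0,0,0],"grip": 0},
  ],
)

```text
t: 13.07
tcp_pos: [438.4, -107.8, 151.1]
orientation: [[0.543, 0.0, 0.84], [-0.84, 0.0, 0.543], [0.0, -1.0, 0.0]]
wrist_force: [-0.3, -0.0, 0.7]
grip_width: 0.003
```

```bash
python3 - <<'E'
from h import *
from workcell import get_image,status
s=status.read_state();print(s['t'],s['tcp_pos'],s['wrist_force'],np.abs(s['joint_vel']).max())
w=get_image('wrist');cv2.imwrite('pics/w6.png',w)
E
```

```text
13.0667 [ 438.36533296 -107.79771016  151.06549734] [-0.29082771 -0.0119138   0.73195489] 0.005121440274212787
```

View pics/w6.png

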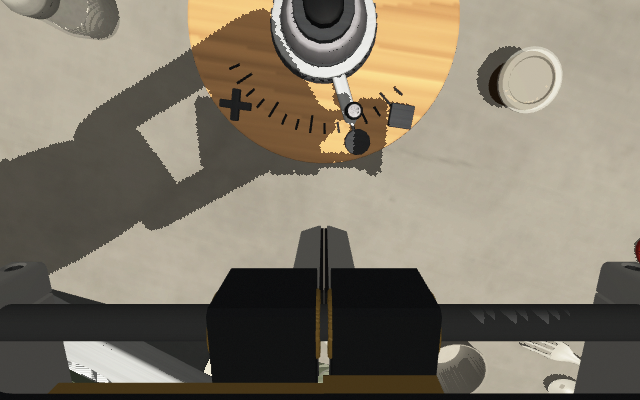

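The lever still points at the round marker (357,141), the things around stand as before, and the arm is clear and at rest.

```bash
python3 -c "
from workcell import workorder;print(workorder.sign_off())"
```

```text
the job is handed in; nothing more can be done
None
```

The lever is set to the round marker, the start button was pressed fully and released, and the job is handed in. No verdict was reported.

- **Setting:** I pushed the post with shut fingertips in two stages. The first left the lever about 3 mm short of the marker centre, so I nudged it about 2 mm further. Before pressing, its line passed about 1 mm from the centre (lever yaw −2.262 against marker −2.256; tolerance 6 mm).
- **Button:** It went down to its stop, at 76.1 mm with 14.5 N on the wrist, then I lifted off. I judged its return only from the last picture and did not measure it.
- **Last look:** The lever still pointed at the round marker, the arm was at rest, and it was clear of everything. The sauce pot and salt shaker looked undisturbed. The spice jar and small cup were out of that view, but the arm passed well clear of both.
- **Disagreement:** The single-view estimates of the button position differed by about 2–3 mm, so I used the fitted board centre for the axis. No check failed.

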